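# Load a lever blank on its pivot pin and swing it to the set stop

## Robot

A 7-joint arm with a two-finger parallel gripper is mounted at the origin on the work surface; the furniture and walls round the work are solid. World frame = base frame: x ahead of the robot, y to its left, z up, the work surface at z = 0. Lengths are in m, angles in rad, forces in N, time in s.
With the tool pointing down it reaches from about 0.4 to 0.85 m from the base axis. Payload 4.5 kg.
Tool frame: the origin (TCP) lies at the very end of the fingers, on their centre line; the grasp point (between the pads) lies 19 mm behind it (env.grasp_offset is the distance from the TCP to the grasp point, in m); z points along the fingers, y is the direction in which the jaws open and shut (so a half turn about z gives the same grasp; the last joint's range is limited). The gripper opens to 85 mm and grips with 20 to 120 N. Pads are 22 mm wide; open, the fingers measure 114 mm over their backs; the gripper's body (76 mm by 85 mm) begins 54 mm behind the grasp point. The pads swing forward as they close: fully open they stand 13 mm farther back than shut.
Start: joints at [1.151, 0.689, -0.195, 1.565, 0.157, 0.902, -0.215], TCP at [0.274, -0.562, 0.231] pointing down, gripper open.
Joint ranges: [-3.01, 3.01], [-0.46, 2.08], [-1.47, 1.51], [0.13, 2.56], [-1, 4.14], [0.04, 2.09], [-2.66, 2.66]. Speed limits (rad/s): [2.57, 2.57, 3.14, 3.14, 3.14, 3.14, 3.14].

## Interface

Orientations are given as a rotation vector (axis times angle).
In Python, from plant import env gives the robot as it stands. The module is installed in compiled form; this text tells all that it offers.
- The arm moves only by the tool step_arm, never from a script. Its argument "targets" is a list of rows, each an object of numbers: "x", "y", "z": the shift along the tool's x, y, z in m; "roll": the turn about the tool's z in degrees. A call has 1 to 10 rows; each row is the pose to reach, as a shift and turn from the pose commanded when the call began, along the tool's axes at that moment; what a row does not reach only later rows make up. A row lasts 1/8 s, in which the tool goes at most 62.5 mm and 10.7 degrees, less where a joint would pass 70% of its speed; a pose out of reach is approached as far as the arm can. A call with a gripper value outside its range is refused whole. "jaw" is the gripper's target within -1 to 1 (shut at 1, half-way at 0, fully open at -1), set as the call begins (left out, the last holds). The fingers move at their own pace and stop on an object; the grip force is fixed at half the most. Time passes only in rows, so rows that repeat a pose let the fingers close. It gives the time, the measured TCP pose, the force and the opening at its end, in the units of the state.
- env.get_state(): the state, without advancing time (a new reading comes with each control period).
- env.snapshot(name): name is "scene" or "top"; returns a dict with "image" (420x560x3 uint8, red, green, blue), "intrinsics" (3x3 intrinsics, pixels), "k1" (the pictures are not rectified: a ray, as slopes to the right and down, at radius r is drawn at 1 + k1 r^2 times it, then the intrinsics apply), "eye" and "orientation" of the camera in the world. Camera axes: x right, y up, looking along -z (the intrinsics and any distortion apply to the point x, -y, -z); pixel columns grow to the right and rows downward; lengths in m; the calibration is good to about 2 mm. A picture is of the moment at which its call begins. There is no depth.
- env.close_job(): hands the job in, once; it reports no verdict.
Trained networks look in a picture, given as the dict that the camera call returned (one of the last four; its "shot" number tells which), for a name from the list of things; names that differ only in an ending like _2 or _b are one class to them, and where a whole thing is asked for, a point or a joint stands for the part that bears it (a point fixed in the world has none). Each returns a list of dicts, best first, with "confidence" (0 to 1); they miss things now and then, are a little off and sometimes report something else, mostly with a low value. They report only what shows in the picture. A call takes as long as a camera call.
- env.recognise(picture, name): "rect" ([centre column, centre row, width, height] in pixels, round what is visible of it).
The state is a dict: "t": time; "joints": joint angles; "dq": joint speeds; "joint_efforts": joint torques, N m; "tcp_pos": TCP position; "orientation": TCP orientation; "contact_force": force on the tool from outside, world axes, zero at the start; "wrist_torque": the same for the moment, N m; "width": finger opening in m.
Only numpy, scipy, OpenCV 4.12 (cv2) and the standard library are available. Lean on these libraries where they do the work, as an engineer would, in place of code of your own. Each camera call takes 0.05 s, during which the arm holds its last target.

## Task

Pick up the steel lever blank from the bench and drop its eye over the fixture's pivot pin so that it lies flat with its free end along the yellow loading line, and let go. Then push the free end round the pin to the orange-nosed stop and on until the sliding nose is felt to bottom, seat it there with about 10 N on the nose for a good second (never over 20 N, which would spoil the stop's setting), ease off slowly and leave the blank resting against the nose. Do not disturb the other things on the bench.

Things in the scene. Friction and masses are not known exactly. Their poses are not given: they have to be found in the camera images.
- blank: flat steel lever blank, 170 long x 28 wide x 12 thick mm, 0.25 kg, loose; lies flat on the bench at the start. Origin: centre of its underside; x along its length towards the plain rounded free end, y across, z up. The squared other end has the round eye (13 mm through hole).
- eye (a point): centre of the blank's eye at its underside, 69 mm from the blank's middle in its -x direction; same axes as the blank
- free_end (a point): point on the blank's underside 14 mm short of the rounded free end, 140 mm from the eye, on the centre line. Pushing the blank's side r mm from the pin loads the nose with r/100 times the push, less some sliding friction on the plate (about 1 N).
- fixture: aluminium plate fixed to the bench, 250 x 185 mm, top 10 mm up; place and turn vary. Origin at bench level under the pivot pin; +x along the yellow painted loading line (28 to 138 mm from the pin), z up. Plate: x -100 to 150, y -150 to 35 mm. Blue stop bracket: x -87 to -57, y -71 to -129 mm, top 37 mm over the bench.
- pin (a point): foot of the steel pivot pin at the plate's top (10 mm over the bench): 10 mm diameter, straight for 16 mm above the plate, then tapering to 4 mm at 24 mm. The blank swings about it clockwise seen from above, about 90 degrees, from fixture +x to about fixture -y, until its right long side (seen from the eye) meets the stop's nose.
- stop_nose: orange ball nose of the stop, 12 mm diameter, pointing to fixture +x; origin at its centre, 17 mm over the bench, 100 mm from the pin towards fixture -y. It slides back easily (under 1 N) by 2 to 16 mm, differing each time and unseen, then bottoms firmly and stays where pushed; bottoming can only be felt. With the blank touching it its centre is 20 mm from the blank's centre line.
- oil_bottle: bystander: green oil bottle, 38 mm diameter, 89 high, standing; origin at its underside
- sleeve_0: bystander: light turned sleeve, 25 mm diameter, 30 high, standing; origin at its underside
- red_cap_0: bystander: red flanged cap, 31 mm diameter, 15 high; origin at its underside
- deburrer: bystander: red and black pen-shaped deburring tool, 100 long, 17 thick, lying; origin at its underside

How it is judged:
By the outcome, as a careful person would: the job done as asked, in the order asked, and still so for the second after the job is handed in, with the robot touching nothing.
It also fails if it takes over 72 s, if anything falls off the work surface, if the arm or the gripper's body presses on something with over 40 N, if the wrist force passes 120 N, or if a joint passes its speed limit or range.

## Working session

There is one attempt and no reset: what is moved stays moved. The work goes in short steps, Python scripts to look and compute and a tool call to move; the robot and the scene stay as the last step left them, time stands still between calls to the robot, and variables do not carry over. Pictures are saved under pics/ and viewed, and the job is handed in when it is done.

Besides the shell and the picture viewer there is one more tool, called after "Request:" as name([rows], argument=value, ...), one row to a line, values as JSON. step_arm: Moves the arm, as the interface text tells. Its arguments: {"type":"object","properties":{"targets":{"type":"array"},"jaw":{"type":"number"}},"required":["targets"]}

```bash
mkdir -p pics; ls; cat > h.py <<'E'
import numpy as np, cv2
from scipy.spatial.transform import Rotation as R
from plant import env
def snap(name,fn=None):
    p=env.snapshot(name)
    if fn: cv2.imwrite('pics/'+fn,cv2.cvtColor(p['image'],cv2.COLOR_RGB2BGR))
    return p
def rot(p):
    o=np.array(p['orientation'],float)
    return o if o.shape==(3,3) else R.from_rotvec(o).as_matrix()
def ray(p,uv):
    K=np.array(p['intrinsics']);k1=p['k1']
    d=np.linalg.inv(K)@np.array([uv[0],uv[1],1.]);x=d[:2].copy();u=x.copy()
    for _ in range(30): u=x/(1+k1*(u@u))
    return rot(p)@np.array([u[0],-u[1],-1.])
def at_z(p,uv,z):
    d=ray(p,uv);e=np.array(p['eye']);return e+d*(z-e[2])/d[2]
def proj(p,X):
    c=rot(p).T@(np.array(X,float)-np.array(p['eye']));s=np.array([c[0]/-c[2],-c[1]/-c[2]])
    s=s*(1+p['k1']*(s@s));K=np.array(p['intrinsics']);return (K@np.array([s[0],s[1],1]))[:2]
E
python3 - <<'E'
from h import *
s=env.get_state();print({k:np.round(v,4) for k,v in s.items()},env.grasp_offset)
for n in('top','scene'):
    p=snap(n,n+'0.png');print(n,p['eye'],p['orientation'],p['intrinsics'],p['k1'])
    for q in ['blank','fixture','stop_nose','oil_bottle','sleeve_0','red_cap_0','deburrer','pin','eye']:
        try: print(q,[(np.round(d['rect'],1).tolist(),round(d['confidence'],2)) for d in env.recognise(p,q)][:3])
        except Exception as e: print(q,e)
E
```

```text
pics
{'t': np.float64(0.0), 'joints': array([ 1.1508,  0.69  , -0.1945,  1.5664,  0.1573,  0.9025, -0.2151]), 'dq': array([-0.0007, -0.001 ,  0.0003,  0.0007,  0.0012,  0.0009, -0.0001]), 'joint_efforts': array([-2.00000e-04, -5.39607e+01, -1.26660e+00, -1.58542e+01,
        9.10000e-03,  9.60000e-03,  0.00000e+00]), 'tcp_pos': array([ 0.2736, -0.5612,  0.2305]), 'orientation': array([-3.0593e+00, -7.0650e-01,  9.0000e-04]), 'contact_force': array([-0.0137,  0.0602,  0.7394]), 'wrist_torque': array([-0.0039, -0.0215,  0.0335]), 'width': np.float64(0.0852)} 0.0187
top [0.38514885 0.15679952 0.99135373] [ 0.15487348 -0.1256991  -1.5515647 ] [[487.20470507   0.         276.78055725]
 [  0.         487.20470507 206.56254186]
 [  0.           0.           1.        ]] -0.06836094392640045
blank [([177.4, 258.4, 51.3, 72.4], 0.9)]
fixture [([305.2, 206.3, 129.5, 100.7], 0.93)]
stop_nose []
oil_bottle [([181.8, 164.5, 22.7, 23.8], 0.74)]
sleeve_0 []
red_cap_0 [([404.1, 215.8, 14.8, 18.7], 0.47)]
deburrer [([399.3, 149.2, 11.4, 44.7], 0.71)]
pin [([306.9, 204.8, 128.2, 98.3], 0.75), ([181.8,
[... 181 characters left out ...]
6.94448585]
 [  0.         400.54609523 210.14761877]
 [  0.           0.           1.        ]] -0.06299367620024562
blank [([195.9, 199.3, 45.1, 35.4], 0.89)]
fixture [([295.1, 251.2, 127.7, 98.7], 0.89), ([318.6, 248.2, 11.6, 10.5], 0.65)]
stop_nose [([307.2, 324.0, 15.3, 22.7], 0.7), ([320.6, 247.9, 9.5, 8.5], 0.37)]
oil_bottle [([263.9, 170.0, 16.5, 25.4], 0.65), ([342.4, 313.4, 16.8, 16.4], 0.58), ([308.1, 326.0, 18.1, 22.2], 0.47)]
sleeve_0 [([308.9, 323.5, 20.5, 23.7], 0.85)]
red_cap_0 [([341.3, 313.7, 19.0, 18.0], 0.78)]
deburrer [([394.2, 279.4, 44.2, 18.8], 0.72), ([193.2, 197.3, 43.0, 36.8], 0.16)]
pin [([296.1, 253.0, 122.5, 87.4], 0.77)]
eye [([196.2, 199.9, 47.8, 44.1], 0.95)]
```

```bash
python3 - <<'E'
import cv2
a=cv2.imread('pics/top0.png');cv2.imwrite('pics/top0c.png',cv2.resize(a[110:320,140:440],None,fx=2.6,fy=2.6,interpolation=cv2.INTER_CUBIC))
a=cv2.imread('pics/scene0.png');cv2.imwrite('pics/scene0c.png',cv2.resize(a[140:350,150:430],None,fx=2.7,fy=2.7,interpolation=cv2.INTER_CUBIC))
E
```

```text
(no output)
```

View pics/top0.png

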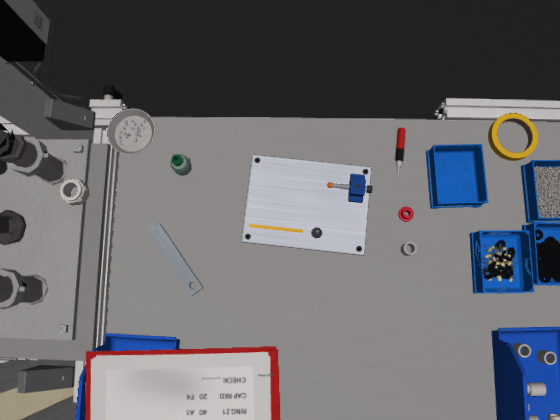

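View pics/top0c.png

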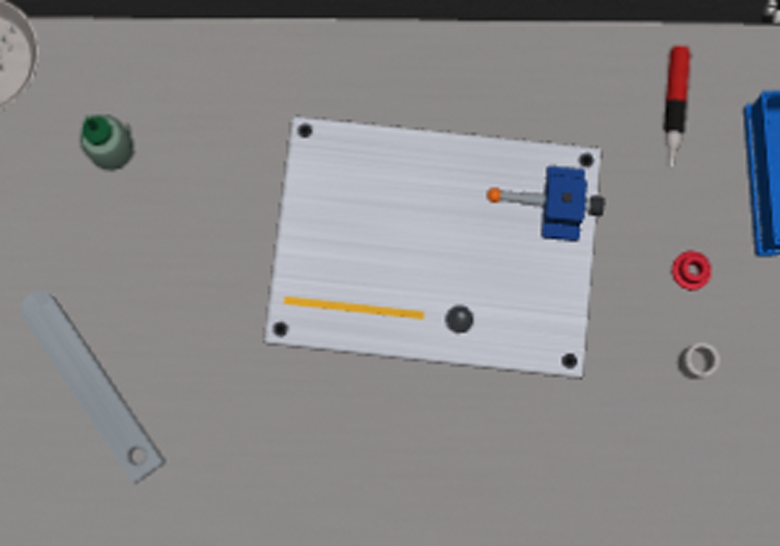

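View pics/scene0c.png

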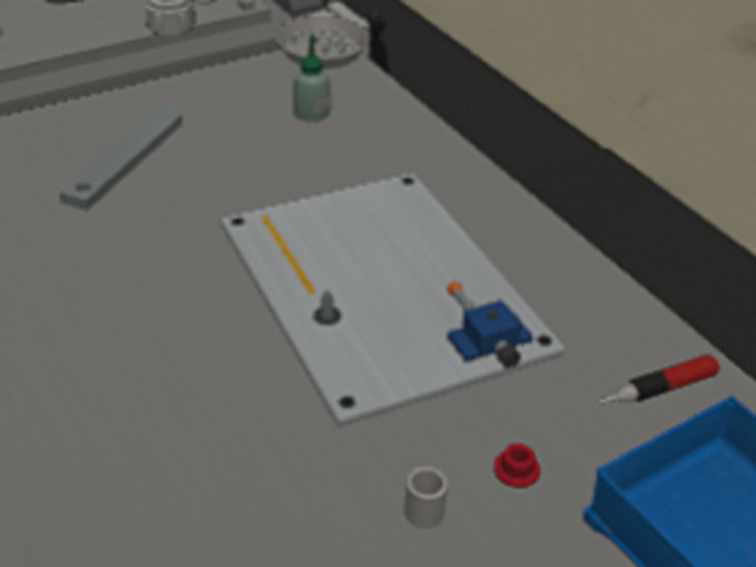

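The top view shows the blank lower left, with its eye near (193,285) and its rounded end near (155,226). The plate is in the middle, with the pin at about (317,232), the yellow line at (250–302,225–231) and the orange nose at (330,185). The cap, sleeve and deburrer are to the right, and the bottle is at (180,163).

```bash
cat > meas.py <<'E'
from h import *
def plane_mask_pts(p,mask,z):
    cs,_=cv2.findContours(mask.astype(np.uint8),cv2.RETR_EXTERNAL,cv2.CHAIN_APPROX_NONE)
    c=max(cs,key=cv2.contourArea)[:,0,:]
    return np.array([at_z(p,q,z)[:2] for q in c.astype(float)])
E
python3 - <<'E'
from meas import *
for n in('top','scene'):
    p=snap(n);im=p['image'].astype(int);hsv=cv2.cvtColor(p['image'],cv2.COLOR_RGB2HSV)
    rp=env.recognise(p,'fixture')[0]['rect'];rb=env.recognise(p,'blank')[0]['rect']
    def sub(r,m=12):
        mk=np.zeros(im.shape[:2],bool);mk[int(r[1]-r[3]/2-m):int(r[1]+r[3]/2+m),int(r[0]-r[2]/2-m):int(r[0]+r[2]/2+m)]=1;return mk
    print(n,'plate px',im[200,260] if n=='top' else im[250,290],'blank px',im[250,170] if n=='top' else im[199,196],'bench',im[300,300] if n=='top' else im[220,215])
    # yellow
    y=(hsv[...,0]>15)&(hsv[...,0]<30)&(hsv[...,1]>130)&sub(rp)
    v,u=np.nonzero(y);W=np.array([at_z(p,(a,b),.01)[:2] for a,b in zip(u,v)])
    c,(w,h),a=cv2.minAreaRect(W.astype(np.float32));print(' yellow',np.round(c,4),round(w,4),round(h,4),a,len(u), 'mean',W.mean(0))
    o=(hsv[...,0]<13)&(hsv[...,1]>170)&(hsv[...,2]>120)&sub(rp,0)
    v,u=np.nonzero(o);print(' orange',len(u),u.mean(),v.mean(),at_z(p,(u.mean(),v.mean()),.017))
E
```

```text
top plate px [190 192 202] blank px [134 141 147] bench [140 136 136]
 yellow [0.5186 0.1784] 0.1082 0.0057 84.41901397705078 149 mean [0.51859794 0.17854006]
 orange 17 329.5882352941176 184.88235294117646 [0.60786005 0.06903928 0.017     ]
scene plate px [137 139 140] blank px [103 109 107] bench [107 107 103]
 yellow [0.5185 0.1787] 0.1038 0.0041 84.44569396972656 58 mean [0.51821994 0.1758925 ]
 orange 5 317.8 245.4 [0.60981701 0.07207204 0.017     ]
```

```bash
python3 - <<'E'
from meas import *
from scipy.optimize import least_squares
P={}
for n in('top','scene'):
    p=snap(n);im=p['image'].astype(float);P[n]=p
    g=im.mean(2); 
    rp=env.recognise(p,'fixture')[0]['rect'];rb=env.recognise(p,'blank')[0]['rect']
    up=4
    for nm,r in(('plate',rp),('blank',rb)):
        m=14;x0,y0=int(r[0]-r[2]/2-m),int(r[1]-r[3]/2-m);x1,y1=int(r[0]+r[2]/2+m),int(r[1]+r[3]/2+m)
        c=im[y0:y1,x0:x1]; 
        if nm=='plate': f=c.mean(2)
        else: f=(c[...,2]-c[...,0]).astype(float)*1.0
        f=cv2.resize(f.astype(np.float32),None,fx=up,fy=up,interpolation=cv2.INTER_CUBIC)
        f=cv2.GaussianBlur(f,(0,0),1.5)
        lo,hi=np.percentile(f,[8,60]) if nm=='plate' else (np.percentile(f,50),np.percentile(f,97))
        if nm=='plate': hi=np.percentile(f,70)
        t=(lo+hi)/2
        mk=(f>t).astype(np.uint8)
        cv2.imwrite(f'pics/m_{n}_{nm}.png',mk*255)
        cs,_=cv2.findContours(mk,cv2.RETR_EXTERNAL,cv2.CHAIN_APPROX_NONE);k=max(cs,key=cv2.contourArea)[:,0].astype(float)
        k=(k+.5)/up-.5+[x0,y0]
        z=.010 if nm=='plate' else .012
        W=np.array([at_z(p,q,z)[:2] for q in k])
        rc=cv2.minAreaRect(W.astype(np.float32)); print(n,nm,np.round(rc[0],4),np.round(rc[1],4),round(rc[2],2),t); print(np.round(cv2.boxPoints(rc),4).tolist())
E
python3 -c "
import cv2,numpy as np
L=[cv2.resize(cv2.imread(f'pics/m_{n}_{m}.png'),(380,280)) for n in('top','scene') for m in ('plate','blank')]
cv2.imwrite('pics/mm.png',np.vstack([np.hstack(L[:2]),np.hstack(L[2:])]))"
```

```text
top plate [0.5702 0.1149] [0.2482 0.1827] 84.49 162.73631469726564
[[0.4672999978065491, 0.00019999999494757503], [0.6492000222206116, -0.017400000244379044], [0.6729999780654907, 0.2296999990940094], [0.4912000000476837, 0.24719999730587006]]
top blank [0.4564 0.3836] [0.1704 0.0293] 36.41 4.9627013
[[0.3792000114917755, 0.3449000120162964], [0.39660000801086426, 0.3212999999523163], [0.5336999893188477, 0.42239999771118164], [0.5163000226020813, 0.44600000977516174]]
scene plate [0.5773 0.1187] [0.4085 0.3639] 62.34 86.12923408508301
[[0.3212999999523163, 0.022199999541044235], [0.6435999870300293, -0.14669999480247498], [0.833299994468689, 0.2151000052690506], [0.5109000205993652, 0.3840999901294708]]
scene blank [0.4546 0.3762] [0.182  0.0385] 36.52 -0.38947296
[[0.3700999915599823, 0.3375000059604645], [0.3930000066757202, 0.30660000443458557], [0.5392000079154968, 0.414900004863739], [0.5163000226020813, 0.4458000063896179]]
```

View pics/mm.png

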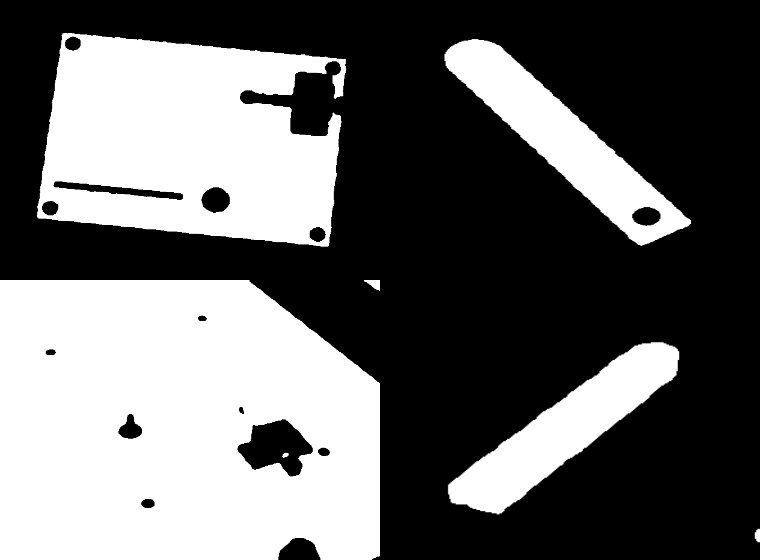

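View pics/scene0.png

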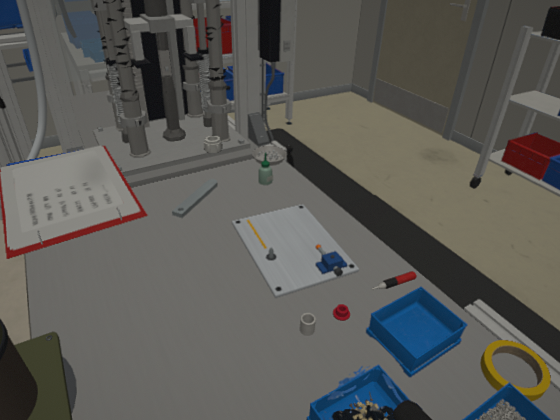

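```bash
python3 - <<'E'
from h import *
p=snap('top')
print('hole',at_z(p,(193.1,285.4),.012),'washer',at_z(p,(140+459/2.6,110+319/2.6),.011))
for q in [(90,350),(277,348),(278,419),(105,340),(180,340),(181,163),(495,330)]: print(q,at_z(p,q,0.0)[:2],at_z(p,q,.1)[:2])
s=env.get_state();print(s['t']);M=R.from_rotvec(s['orientation']).as_matrix();print(M.round(3))
E
```

```text
hole [0.39997982 0.34116009 0.012     ] washer [0.50974186 0.09520104 0.011     ]
(90, 350) [0.26687615 0.54706118] [0.27880657 0.50769464]
(277, 348) [0.28046173 0.17173396] [0.29102175 0.17022749]
(278, 419) [0.1455081  0.16761335] [0.16968118 0.16652254]
(105, 340) [0.28748853 0.51749899] [0.29733974 0.48111446]
(180, 340) [0.29178024 0.3652047 ] [0.30119854 0.34418242]
(181, 163) [0.65545353 0.38102374] [0.62818731 0.35840576]
(495, 330) [ 0.31946759 -0.26341359] [ 0.326093   -0.22102578]
1.65
[[ 0.899  0.438  0.   ]
 [ 0.438 -0.899 -0.   ]
 [ 0.     0.    -1.   ]]
```

Request:
step_arm([
  {"x":0.405,"y":-0.315,"z":-0.02,"roll":-10.4},
  {"x":0.405,"y":-0.315,"z":-0.02,"roll":-10.4},
  {"x":0.405,"y":-0.315,"z":-0.02,"roll":-10.4},
  {"x":0.405,"y":-0.315,"z":-0.02,"roll":-10.4},
  {"x":0.405,"y":-0.315,"z":-0.02,"roll":-10.4},
  {"x":0.405,"y":-0.315,"z":-0.02,"roll":-10.4},
  {"x":0.405,"y":-0.315,"z":-0.02,"roll":-10.4},
  {"x":0.405,"y":-0.315,"z":-0.02,"roll":-10.4},
  {"x":0.405,"y":-0.315,"z":-0.02,"roll":-10.4},
  {"x":0.405,"y":-0.315,"z":-0.02,"roll":-10.4},
], jaw=-1)

```text
t: 2.9
tcp_pos: [0.5001, -0.1006, 0.2513]
orientation: [2.983, 0.984, -0.0]
contact_force: [-1.0, -1.1, 0.1]
width: 0.0851
```

```bash
cat >> h.py <<'E'
def rel(target,heading=None):
    "shift in tool axes to reach world TCP target, roll to get tool x heading (deg)"
    s=env.get_state();M=R.from_rotvec(s['orientation']).as_matrix()
    d=M.T@(np.array(target)-s['tcp_pos']);h=np.degrees(np.arctan2(M[1,0],M[0,0]))
    print('t',round(s['t'],2),'pos',s['tcp_pos'].round(4),'head',round(h,2),'tilt',M[:,2].round(4),'F',np.round(s['contact_force'],2),'w',round(float(s['width']),4),'q',np.round(s['joints'],2))
    print('shift',d.round(4),'roll',None if heading is None else round((h-heading+180)%360-180,2))
E
python3 -c "
from h import *
rel((.4564,.3836,.15),36.4)"
```

```text
t 2.9 pos [ 0.5001 -0.1006  0.2513] head 36.51 tilt [-0.e+00 -4.e-04 -1.e+00] F [-0.97 -1.08  0.14] w 0.0851 q [ 0.25  0.51 -0.22  1.88  0.15  0.76 -0.99]
shift [ 0.253  -0.4152  0.1011] roll 0.11
```

Request:
step_arm([
  {"x":0.253,"y":-0.415,"z":0.1},
  {"x":0.253,"y":-0.415,"z":0.1},
  {"x":0.253,"y":-0.415,"z":0.1},
  {"x":0.253,"y":-0.415,"z":0.1},
  {"x":0.253,"y":-0.415,"z":0.1},
  {"x":0.253,"y":-0.415,"z":0.1},
  {"x":0.253,"y":-0.415,"z":0.1},
  {"x":0.253,"y":-0.415,"z":0.1},
  {"x":0.253,"y":-0.415,"z":0.1},
  {"x":0.253,"y":-0.415,"z":0.1},
])

```text
invalid input
```

```bash
python3 -c "
from h import *
rel((.4564,.3836,.002),36.4)"
```

```text
t 2.9 pos [ 0.5001 -0.1006  0.2513] head 36.51 tilt [-0.e+00 -4.e-04 -1.e+00] F [-0.97 -1.08  0.14] w 0.0851 q [ 0.25  0.51 -0.22  1.88  0.15  0.76 -0.99]
shift [ 0.2531 -0.4152  0.2491] roll 0.11
```

Request:
step_arm([
  {"x":0.253,"y":-0.415,"z":0.1,"roll":0.1},
  {"x":0.253,"y":-0.415,"z":0.1,"roll":0.1},
  {"x":0.253,"y":-0.415,"z":0.1,"roll":0.1},
  {"x":0.253,"y":-0.415,"z":0.1,"roll":0.1},
  {"x":0.253,"y":-0.415,"z":0.1,"roll":0.1},
  {"x":0.253,"y":-0.415,"z":0.1,"roll":0.1},
  {"x":0.253,"y":-0.415,"z":0.1,"roll":0.1},
  {"x":0.253,"y":-0.415,"z":0.1,"roll":0.1},
  {"x":0.253,"y":-0.415,"z":0.1,"roll":0.1},
  {"x":0.253,"y":-0.415,"z":0.1,"roll":0.1},
])

```text
t: 4.15
tcp_pos: [0.4588, 0.3798, 0.1509]
orientation: [2.984, 0.973, -0.001]
contact_force: [-0.3, -1.3, 0.7]
width: 0.0854
```

```bash
python3 -c "
from h import *
rel((.4564,.3836,.002),36.4)
snap('top','top1.png')"
```

```text
t 4.15 pos [0.4588 0.3798 0.1509] head 36.11 tilt [ 3.0e-04 -3.1e-03 -1.0e+00] F [-0.31 -1.29  0.7 ] w 0.0854 q [-0.71  0.75 -0.11  1.73  0.12  0.66 -1.83]
shift [ 0.0006 -0.0049  0.1489] roll -0.29
```

View pics/top1.png

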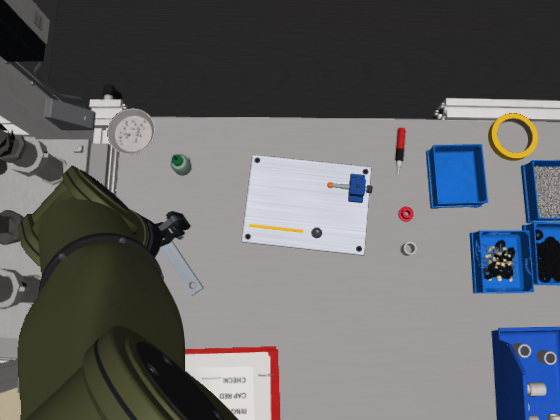

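Request:
step_arm([
  {"x":0,"y":0,"z":0.05,"roll":0},
  {"x":0,"y":0,"z":0.1,"roll":0},
  {"x":0,"y":0,"z":0.12,"roll":0},
  {"x":0,"y":0,"z":0.12,"roll":0},
  {"x":0,"y":0,"z":0.12,"roll":0},
])

```text
t: 4.82
tcp_pos: [0.4587, 0.3834, 0.033]
orientation: [-2.985, -0.977, -0.005]
contact_force: [0.6, 0.6, 0.4]
width: 0.0859
```

```bash
python3 -c "
from h import *
rel((.4564,.3836,.002),36.4)
snap('scene','s1.png')
import cv2
a=cv2.imread('pics/s1.png');cv2.imwrite('pics/s1c.png',cv2.resize(a[120:270,130:330],None,fx=3.8,fy=3.8,interpolation=cv2.INTER_CUBIC))"
```

```text
t 4.83 pos [0.4587 0.3834 0.033 ] head 36.25 tilt [ 0.0025  0.0018 -1.    ] F [0.62 0.63 0.36] w 0.0859 q [-0.73  0.94 -0.08  1.78  0.16  0.43 -1.85]
shift [-0.0019 -0.0015  0.031 ] roll -0.15
```

View pics/s1c.png

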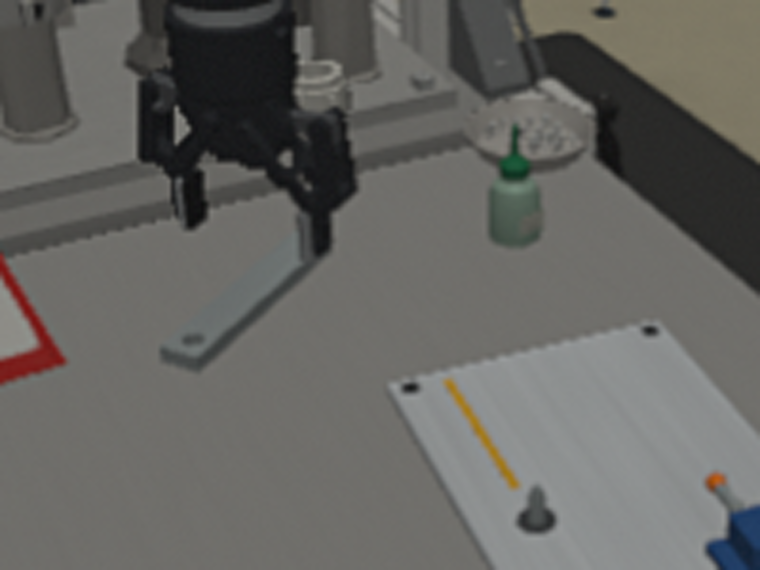

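The jaws straddle the blank near its middle, so I'll go down and close.

Request:
step_arm([
  {"x":-0.002,"y":-0.0015,"z":0.02,"roll":-0.1},
  {"x":-0.002,"y":-0.0015,"z":0.03,"roll":-0.1},
  {"x":-0.002,"y":-0.0015,"z":0.03,"roll":-0.1},
  {"x":-0.002,"y":-0.0015,"z":0.03,"roll":-0.1},
])

```text
t: 5.38
tcp_pos: [0.4553, 0.3834, 0.002]
orientation: [-2.984, -0.981, -0.002]
contact_force: [0.8, 0.6, -0.2]
width: 0.085
```

Request:
step_arm([
  {"x":0,"y":0,"z":0,"roll":0},
  {"x":0,"y":0,"z":0,"roll":0},
  {"x":0,"y":0,"z":0,"roll":0},
  {"x":0,"y":0,"z":0,"roll":0},
  {"x":0,"y":0,"z":0,"roll":0},
  {"x":0,"y":0,"z":0,"roll":0},
  {"x":0,"y":0,"z":0,"roll":0},
], jaw=1)

```text
t: 6.25
tcp_pos: [0.455, 0.3833, 0.0017]
orientation: [-2.984, -0.981, -0.001]
contact_force: [-1.2, -0.1, 5.3]
width: 0.026
```

```bash
python3 -c "
from h import *
rel((.4564,.3836,.002),36.4)"
```

```text
t 6.25 pos [0.455  0.3833 0.0017] head 36.4 tilt [ 5.e-04  4.e-04 -1.e+00] F [-1.24 -0.15  5.32] w 0.026 q [-0.74  0.99 -0.07  1.79  0.16  0.37 -1.86]
shift [ 0.0013  0.0006 -0.0003] roll 0.0
```

Request:
step_arm([
  {"x":0,"y":0,"z":-0.03,"roll":0},
  {"x":0,"y":0,"z":-0.07,"roll":0},
  {"x":0,"y":0,"z":-0.1,"roll":0},
  {"x":0,"y":0,"z":-0.1,"roll":0},
  {"x":0,"y":0,"z":-0.1,"roll":0},
  {"x":0,"y":0,"z":-0.1,"roll":0},
])

```text
t: 7.0
tcp_pos: [0.4538, 0.3822, 0.0995]
orientation: [2.983, 0.981, -0.005]
contact_force: [1.0, 0.6, -2.8]
width: 0.0265
```

```bash
python3 -c "
from h import *
c=np.array([.5106,.0957]);t=np.radians(84.45);f=np.array([np.cos(t),np.sin(t)])
rel((*(c+.069*f),.09),84.45)
for n in ('scene','top'):snap(n,n+'2.png')
import cv2
a=cv2.imread('pics/scene2.png');cv2.imwrite('pics/s2c.png',cv2.resize(a[120:270,130:330],None,fx=3.8,fy=3.8,interpolation=cv2.INTER_CUBIC))"
```

```text
t 7.0 pos [0.4538 0.3822 0.0995] head 36.41 tilt [-0.0024 -0.0024 -1.    ] F [ 0.98  0.62 -2.84] w 0.0265 q [-0.72  0.83 -0.1   1.77  0.14  0.56 -1.84]
shift [-0.0782  0.213   0.0099] roll -48.04
```

View pics/s2c.png

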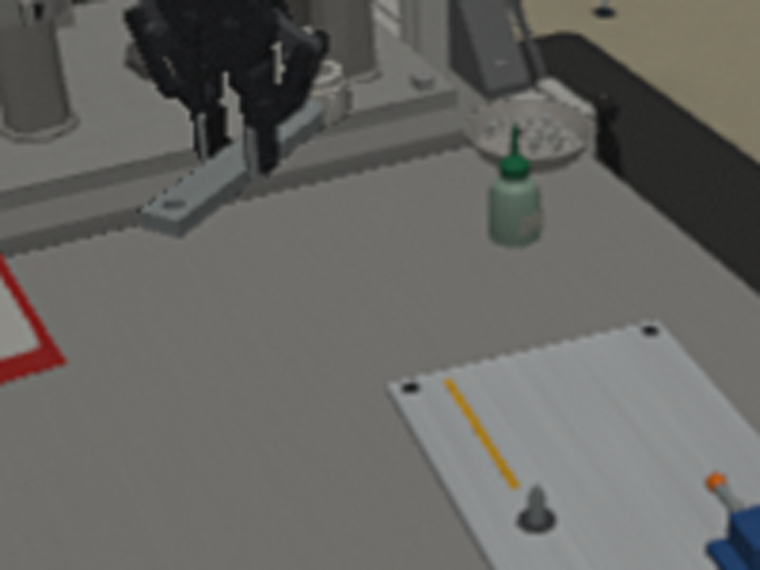

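Request:
step_arm([
  {"x":-0.02,"y":0.05,"z":0,"roll":-10},
  {"x":-0.04,"y":0.1,"z":0.01,"roll":-20},
  {"x":-0.06,"y":0.15,"z":0.01,"roll":-30},
  {"x":-0.07,"y":0.19,"z":0.01,"roll":-40},
  {"x":-0.078,"y":0.213,"z":0.01,"roll":-48},
  {"x":-0.078,"y":0.213,"z":0.01,"roll":-48},
  {"x":-0.078,"y":0.213,"z":0.01,"roll":-48},
  {"x":-0.078,"y":0.213,"z":0.01,"roll":-48},
  {"x":-0.078,"y":0.213,"z":0.01,"roll":-48},
  {"x":-0.078,"y":0.213,"z":0.01,"roll":-48},
])

```text
t: 8.35
tcp_pos: [0.5182, 0.166, 0.0913]
orientation: [2.326, 2.111, 0.0]
contact_force: [-0.6, -0.7, -3.7]
width: 0.0262
```

```bash
cat > a.py <<'E'
from h import *
import sys
k=sys.argv[1]
c=np.array([.5106,.0957]);t=np.radians(84.45);f=np.array([np.cos(t),np.sin(t)])
rel((*(c+.069*f),.05),84.45)
for n in ('scene','top'):snap(n,n+k+'.png')
a=cv2.imread(f'pics/scene{k}.png');A=cv2.resize(a[190:300,220:370],(600,440),interpolation=cv2.INTER_CUBIC);cv2.imwrite(f'pics/sc{k}.png',A)
a=cv2.imread(f'pics/top{k}.png');A=cv2.resize(a[150:260,230:380],(600,440),interpolation=cv2.INTER_CUBIC);cv2.imwrite(f'pics/tc{k}.png',A)
E
python3 a.py 3
```

```text
t 8.35 pos [0.5182 0.166  0.0913] head 84.45 tilt [ 0.  0. -1.] F [-0.63 -0.66 -3.67] w 0.0262 q [-0.19  0.81 -0.35  1.92  0.54  0.5  -1.01]
shift [-0.0017 -0.0008  0.0413] roll 0.0
```

View pics/sc3.png

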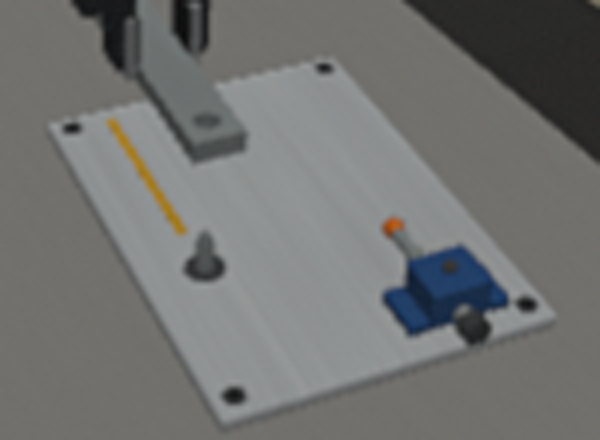

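View pics/tc3.png

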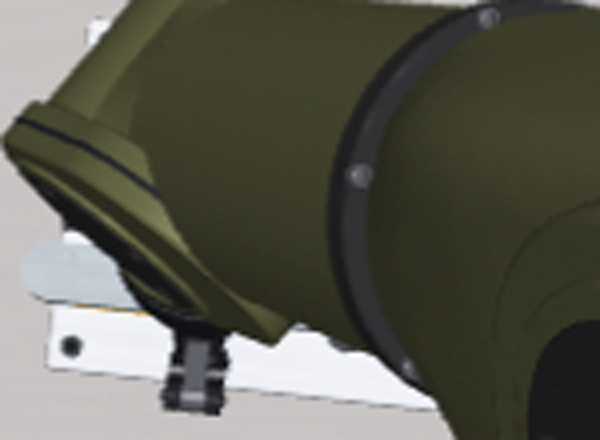

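```bash
python3 - <<'E'
from h import *
p=snap('scene');im=p['image'];g=cv2.cvtColor(im,cv2.COLOR_RGB2GRAY)
pos=env.get_state()['tcp_pos'];print(pos)
for z in(.0995,.1015,.1035): print(z,at_z(p,(220+207/4,190+120/4),z).round(4))
t=np.radians(84.45);f=np.array([np.cos(t),np.sin(t)])
print('expect eye',pos[:2]-.069*f)
print('pin tip pred px',proj(p,(.5106,.0957,.034)),'seen',220+204/4,190+232/4,'foot pred',proj(p,(.5106,.0957,.01)),'seen disc',220+205/4,190+267/4)
print('pin from tip',at_z(p,(220+204/4,190+232/4),.034),'disc',at_z(p,(220+205/4,190+266/4),.011))
cv2.imwrite('pics/h.png',cv2.resize(cv2.cvtColor(im[205:270,245:300],cv2.COLOR_RGB2BGR),None,fx=10,fy=9,interpolation=cv2.INTER_NEAREST))
E
```

```text
[0.51837411 0.16552912 0.09129948]
0.0995 [0.5129 0.0987 0.0995]
0.1015 [0.5116 0.0964 0.1015]
0.1035 [0.5103 0.094  0.1035]
expect eye [0.51170082 0.09685258]
pin tip pred px [271.03689559 247.28282453] seen 271.0 248.0 foot pred [270.89367472 256.23780183] seen disc 271.25 256.75
pin from tip [0.50946692 0.09379692 0.034     ] disc [0.51030287 0.09367736 0.011     ]
```

View pics/h.png

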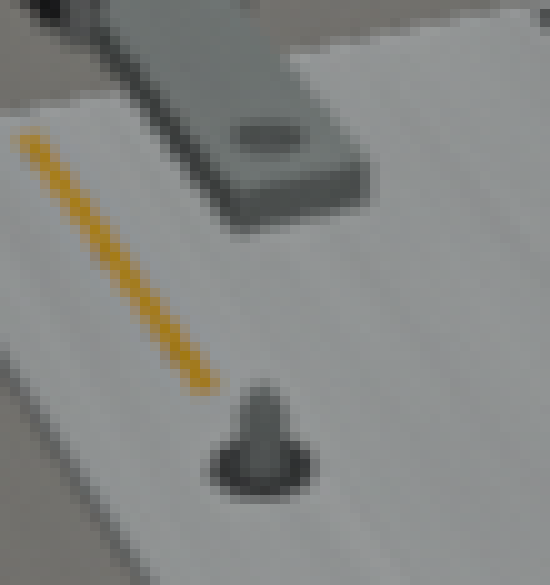

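Request:
step_arm([
  {"x":-0.002,"y":-0.001,"z":0.025,"roll":0},
  {"x":-0.002,"y":-0.001,"z":0.047,"roll":0},
  {"x":-0.002,"y":-0.001,"z":0.047,"roll":0},
  {"x":-0.002,"y":-0.001,"z":0.047,"roll":0},
  {"x":-0.002,"y":-0.001,"z":0.047,"roll":0},
])

```text
t: 9.12
tcp_pos: [0.5179, 0.1638, 0.0452]
orientation: [2.327, 2.11, 0.003]
contact_force: [-0.0, 0.7, -2.5]
width: 0.0262
```

```bash
python3 a.py 4; python3 - <<'E'
import cv2
a=cv2.imread('pics/scene4.png');cv2.imwrite('pics/h4.png',cv2.resize(a[205:270,245:300],None,fx=10,fy=9,interpolation=cv2.INTER_NEAREST))
E
```

```text
t 9.12 pos [0.5179 0.1638 0.0452] head 84.4 tilt [ 1.7e-03  8.0e-04 -1.0e+00] F [-0.05  0.69 -2.54] w 0.0262 q [-0.23  0.89 -0.28  1.94  0.59  0.39 -1.06]
shift [ 0.0005 -0.0007 -0.0048] roll -0.05
```

View pics/h4.png

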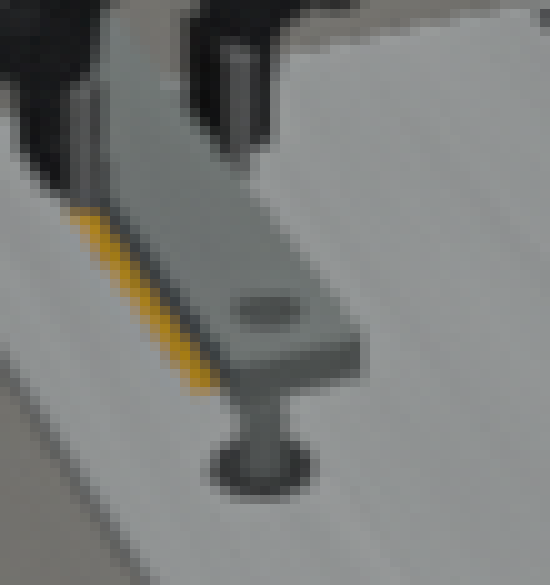

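```bash
python3 - <<'E'
from h import *
p=snap('scene')
im=p['image'].astype(float).mean(2)
# hole centroid: darker than surroundings
w=im[236:243,265:279];bg=np.median(w);m=np.clip(bg-12-w,0,None)
print(w.astype(int))
for z in(.0545,.0555,.0565):print(z,at_z(p,(271.3,239.2),z))
# pin columns: rows 250..255
print(im[248:258,264:278].astype(int))
print(at_z(p,(270.8,247.5),.034),proj(p,(.5106,.0957,.02)),proj(p,(.5106,.0957,.0555)))
E
```

```text
[[112 111 111 112 112 113 114 114 113 112 111 119 135 146]
 [113 113 112 111 107 104 103 103 105 108 111 112 119 137]
 [113 113 112 103  90  82  79  79  82  92 107 112 112 125]
 [109 114 111  92  74  74  76  74  72  77 101 113 112 115]
 [100 114 113  97  80  77  78  76  77  89 106 114 113 112]
 [ 90 110 113 109 101  95  92  92  97 108 114 116 114 113]
 [ 73  96 110 114 113 113 112 113 114 115 116 115 111 108]]
0.0545 [0.51111201 0.09606839 0.0545    ]
0.0555 [0.51051017 0.09500355 0.0555    ]
0.0565 [0.50990833 0.09393871 0.0565    ]
[[129 128 126  95  70  76  77  78  82  92 106 114 121 130]
 [146 146 148 120  85  78  79  82  88 116 144 152 149 149]
 [148 148 149 136 111  88  83  87  86 119 148 153 149 148]
 [147 147 148 149 129  93  82  85  82 112 142 150 150 148]
 [147 147 149 150 129  93  81  83  81 112 143 151 149 149]
 [147 149 151 141 114  85  80  82  80  97 126 144 150 149]
 [149 149 137 107  75  70  80  81  76  66  80 118 143 150]
 [150 144 107  58  54  69  79  82  77  62  52  80 127 149]
 [150 135  89  51  54  70  80  80  78  63  48  57 116 146]
 [149 126  80  49  52  64  75  76  72  59  48  61 117 145]]
[0.50985618 0.09533668 0.034     ] [270.95270305 252.54446242] [271.16983321 238.98959122]
```

Request:
step_arm([
  {"x":0,"y":0,"z":0.006,"roll":0},
  {"x":0,"y":0,"z":0.012,"roll":0},
  {"x":0,"y":0,"z":0.016,"roll":0},
  {"x":0,"y":0,"z":0.02,"roll":0},
  {"x":0,"y":0,"z":0.02,"roll":0},
])

```text
t: 9.9
tcp_pos: [0.517, 0.1634, 0.0239]
orientation: [-2.327, -2.11, 0.001]
contact_force: [-0.9, 0.4, -2.6]
width: 0.0263
```

Request:
step_arm([
  {"x":0,"y":0,"z":0.004,"roll":0},
  {"x":0,"y":0,"z":0.008,"roll":0},
  {"x":0,"y":0,"z":0.011,"roll":0},
  {"x":0,"y":0,"z":0.011,"roll":0},
])

```text
t: 10.4
tcp_pos: [0.5171, 0.1634, 0.013]
orientation: [2.327, 2.11, -0.001]
contact_force: [-0.5, 1.0, -3.0]
width: 0.0265
```

Request:
step_arm([
  {"x":0,"y":0,"z":0.001,"roll":0},
  {"x":0,"y":0,"z":0.002,"roll":0},
  {"x":0,"y":0,"z":0.002,"roll":0},
  {"x":0,"y":0,"z":0.002,"roll":0},
])

```text
t: 10.9
tcp_pos: [0.5174, 0.1635, 0.0117]
orientation: [2.327, 2.11, 0.001]
contact_force: [-0.8, -1.1, 4.1]
width: 0.0264
```

```bash
python3 a.py 5
```

```text
t 10.9 pos [0.5174 0.1635 0.0117] head 84.4 tilt [ 6.e-04 -0.e+00 -1.e+00] F [-0.79 -1.14  4.06] w 0.0264 q [-0.26  0.94 -0.23  1.94  0.62  0.32 -1.08]
shift [ 0.0009 -0.0002 -0.0383] roll -0.05
```

View pics/sc5.png

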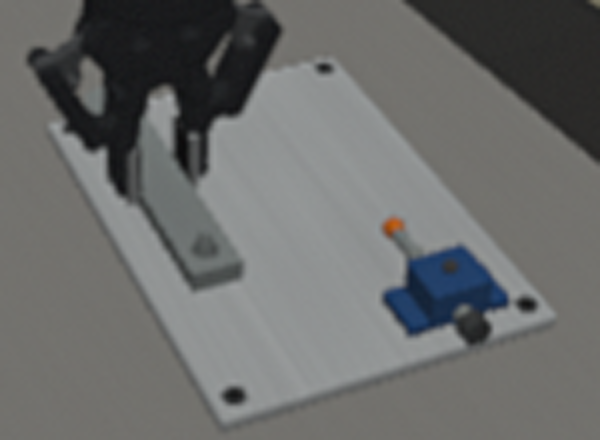

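The pin tip shows through the eye, and Fz has gone from −3 to +4 N at the expected height, so the blank lies flat. I'll open the jaws and rise.

Request:
step_arm([
  {"x":0,"y":0,"z":0,"roll":0},
  {"x":0,"y":0,"z":0,"roll":0},
  {"x":0,"y":0,"z":0,"roll":0},
  {"x":0,"y":0,"z":0,"roll":0},
  {"x":0,"y":0,"z":0,"roll":0},
  {"x":0,"y":0,"z":-0.01,"roll":0},
  {"x":0,"y":0,"z":-0.04,"roll":0},
  {"x":0,"y":0,"z":-0.07,"roll":0},
  {"x":0,"y":0,"z":-0.07,"roll":0},
  {"x":0,"y":0,"z":-0.07,"roll":0},
], jaw=-1)

```text
t: 12.25
tcp_pos: [0.5171, 0.1632, 0.0813]
orientation: [2.327, 2.11, -0.0]
contact_force: [0.5, -0.1, -0.4]
width: 0.085
```

```bash
python3 a.py 6
```

```text
t 12.25 pos [0.5171 0.1632 0.0813] head 84.39 tilt [-1.e-04 -4.e-04 -1.e+00] F [ 0.48 -0.13 -0.43] w 0.085 q [-0.19  0.83 -0.33  1.93  0.56  0.48 -1.02]
shift [0.0012 0.0001 0.0312] roll -0.06
```

View pics/sc6.png

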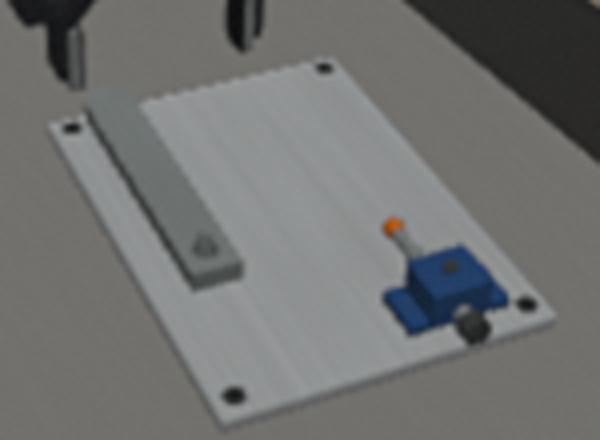

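Request:
step_arm([
  {"x":0.03,"y":-0.025,"z":0,"roll":0},
  {"x":0.056,"y":-0.042,"z":0,"roll":0},
  {"x":0.056,"y":-0.042,"z":0,"roll":0},
  {"x":0.056,"y":-0.042,"z":0.01,"roll":0},
  {"x":0.056,"y":-0.042,"z":0.03,"roll":0},
  {"x":0.056,"y":-0.042,"z":0.05,"roll":0},
  {"x":0.056,"y":-0.042,"z":0.067,"roll":0},
  {"x":0.056,"y":-0.042,"z":0.067,"roll":0},
  {"x":0.056,"y":-0.042,"z":0.067,"roll":0},
], jaw=1)

```text
t: 13.48
tcp_pos: [0.4813, 0.2225, 0.0142]
orientation: [2.328, 2.109, -0.001]
contact_force: [0.3, -0.2, 0.5]
width: -0.0001
```

```bash
python3 a.py 7; cat > b.py <<'E'
from h import *
s=env.get_state();M=R.from_rotvec(s['orientation']).as_matrix()
c=np.array([.5106,.0957]);v=s['tcp_pos'][:2]-c;h=np.arctan2(M[1,0],M[0,0])
x=np.array([np.cos(h),np.sin(h)]);y=np.array([np.sin(h),-np.cos(h)])
F=s['contact_force'][:2]
print('r',round(float(v@x),4),'d',round(float(-v@y),4),'h',round(np.degrees(h),2),'swing',round(84.45-np.degrees(h),2),'F_x,y tool',round(float(F@x),2),round(float(F@y),2),'Fz',round(float(s['contact_force'][2]),2),'w',round(float(s['width']),4),'t',round(float(s['t']),2))
E
python3 b.py
```

```text
t 13.47 pos [0.4813 0.2225 0.0142] head 84.33 tilt [ 1.e-04 -7.e-04 -1.e+00] F [ 0.31 -0.22  0.48] w -0.0001 q [-0.4   0.93 -0.2   1.98  0.6   0.29 -1.2 ]
shift [-0.0543  0.0416 -0.0357] roll -0.12
r 0.1238 d 0.0416 h 84.36 swing 0.09 F_x,y tool 0.77 0.45 Fz 0.26 w 0.0002 t 13.57
```

View pics/sc7.png

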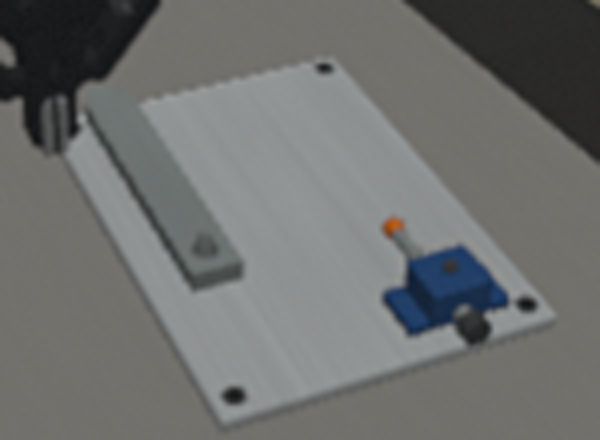

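Request:
step_arm([
  {"x":0,"y":0.005,"z":0,"roll":0},
  {"x":0,"y":0.009,"z":0,"roll":0},
  {"x":0,"y":0.011,"z":0,"roll":0},
  {"x":0,"y":0.012,"z":0,"roll":0},
  {"x":0,"y":0.012,"z":0,"roll":0},
])

```text
t: 14.2
tcp_pos: [0.4928, 0.2221, 0.0143]
orientation: [2.327, 2.11, -0.0]
contact_force: [-0.4, 0.4, -0.3]
width: 0.0001
```

```bash
cat > arc.py <<'E'
import numpy as np,sys,json
r,d,st,n=map(float,sys.argv[1:5])
L=[]
for i in range(1,int(n)+1):
    p=np.radians(st*i);L.append({"x":round(-r+r*np.cos(p)+d*np.sin(p),4),"y":round(d+r*np.sin(p)-d*np.cos(p),4),"z":0,"roll":round(st*i,2)})
print(json.dumps(L))
E
python3 b.py;python3 a.py 8; python3 arc.py .124 .030 4 10
```

```text
r 0.1241 d 0.03 h 84.4 swing 0.05 F_x,y tool 0.38 -0.47 Fz -0.25 w 0.0001 t 14.2
t 14.2 pos [0.4928 0.2221 0.0143] head 84.4 tilt [-0. -0. -1.] F [-0.43  0.43 -0.25] w 0.0001 q [-0.38  0.94 -0.22  1.95  0.6   0.32 -1.18]
shift [-0.0551  0.03   -0.0357] roll -0.05
[{"x": 0.0018, "y": 0.0087, "z": 0, "roll": 4.0}, {"x": 0.003, "y": 0.0175, "z": 0, "roll": 8.0}, {"x": 0.0035, "y": 0.0264, "z": 0, "roll": 12.0}, {"x": 0.0035, "y": 0.0353, "z": 0, "roll": 16.0}, {"x": 0.0028, "y": 0.0442, "z": 0, "roll": 20.0}, {"x": 0.0015, "y": 0.053, "z": 0, "roll": 24.0}, {"x": -0.0004, "y": 0.0617, "z": 0, "roll": 28.0}, {"x": -0.0029, "y": 0.0703, "z": 0, "roll": 32.0}, {"x": -0.006, "y": 0.0786, "z": 0, "roll": 36.0}, {"x": -0.0097, "y": 0.0867, "z": 0, "roll": 40.0}]
```

View pics/sc8.png

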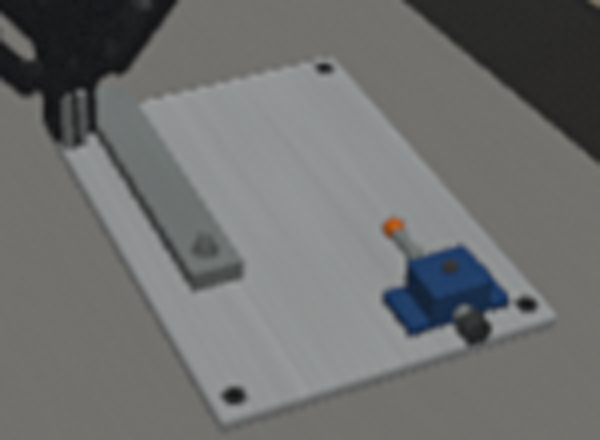

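Only a small gap is left between the finger and the blank. I'll swing round the pin.

Request:
step_arm([
  {"x":0.0018,"y":0.0087,"z":0,"roll":4},
  {"x":0.003,"y":0.0175,"z":0,"roll":8},
  {"x":0.0035,"y":0.0264,"z":0,"roll":12},
  {"x":0.0035,"y":0.0353,"z":0,"roll":16},
  {"x":0.0028,"y":0.0442,"z":0,"roll":20},
  {"x":0.0015,"y":0.053,"z":0,"roll":24},
  {"x":-0.0004,"y":0.0617,"z":0,"roll":28},
  {"x":-0.0029,"y":0.0703,"z":0,"roll":32},
  {"x":-0.006,"y":0.0786,"z":0,"roll":36},
  {"x":-0.0097,"y":0.0867,"z":0,"roll":40},
])

```text
t: 15.55
tcp_pos: [0.5787, 0.2038, 0.0143]
orientation: [-2.911, -1.18, -0.0]
contact_force: [-0.9, 0.2, -0.1]
width: 0.0001
```

```bash
python3 b.py;python3 a.py 9; python3 b.py
```

```text
r 0.1241 d 0.0302 h 44.14 swing 40.31 F_x,y tool -0.53 -0.8 Fz -0.11 w 0.0001 t 15.55
t 15.55 pos [0.5787 0.2038 0.0143] head 44.14 tilt [ 1.e-04  1.e-04 -1.e+00] F [-0.93  0.21 -0.11] w 0.0001 q [-0.32  0.98 -0.16  1.73  0.3   0.46 -1.49]
shift [-0.0715 -0.0145 -0.0357] roll -40.31
r 0.1242 d 0.0287 h 44.19 swing 40.26 F_x,y tool 0.24 0.31 Fz -0.26 w -0.0002 t 15.65
```

View pics/sc9.png

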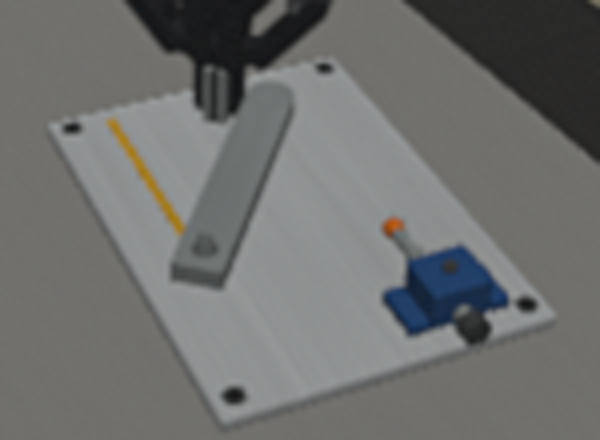

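The blank follows the finger and is now about halfway round. I'll go another 38 degrees.

```bash
python3 arc.py .124 .0295 4 9
```

```text
[{"x": 0.0018, "y": 0.0087, "z": 0, "roll": 4.0}, {"x": 0.0029, "y": 0.0175, "z": 0, "roll": 8.0}, {"x": 0.0034, "y": 0.0264, "z": 0, "roll": 12.0}, {"x": 0.0033, "y": 0.0353, "z": 0, "roll": 16.0}, {"x": 0.0026, "y": 0.0442, "z": 0, "roll": 20.0}, {"x": 0.0013, "y": 0.053, "z": 0, "roll": 24.0}, {"x": -0.0007, "y": 0.0617, "z": 0, "roll": 28.0}, {"x": -0.0032, "y": 0.0702, "z": 0, "roll": 32.0}, {"x": -0.0063, "y": 0.0785, "z": 0, "roll": 36.0}]
```

Request:
step_arm([
  {"x":0.0018,"y":0.0087,"z":0,"roll":4},
  {"x":0.003,"y":0.0175,"z":0,"roll":8},
  {"x":0.0035,"y":0.0264,"z":0,"roll":12},
  {"x":0.0034,"y":0.0353,"z":0,"roll":16},
  {"x":0.0027,"y":0.0442,"z":0,"roll":20},
  {"x":0.0014,"y":0.053,"z":0,"roll":24},
  {"x":-0.0005,"y":0.0617,"z":0,"roll":28},
  {"x":-0.003,"y":0.0702,"z":0,"roll":32},
  {"x":-0.006,"y":0.0785,"z":0,"roll":36},
  {"x":-0.006,"y":0.0785,"z":0,"roll":36},
])

```text
t: 16.9
tcp_pos: [0.6297, 0.1422, 0.0144]
orientation: [3.132, 0.226, 0.002]
contact_force: [-1.2, -0.7, -0.2]
width: 0.0002
```

```bash
python3 b.py;python3 a.py 10; python3 b.py
```

```text
r 0.1245 d 0.0289 h 8.27 swing 76.18 F_x,y tool -1.33 0.56 Fz -0.23 w 0.0002 t 16.9
t 16.9 pos [0.6297 0.1422 0.0144] head 8.27 tilt [ 0.0012 -0.0013 -1.    ] F [-1.24 -0.75 -0.23] w 0.0002 q [-0.27  1.   -0.04  1.63  0.08  0.51 -1.79]
shift [-0.108  -0.0381 -0.0358] roll -76.18
r 0.1244 d 0.0299 h 8.4 swing 76.05 F_x,y tool -0.95 0.06 Fz 0.28 w -0.0002 t 17.0
```

View pics/sc10.png

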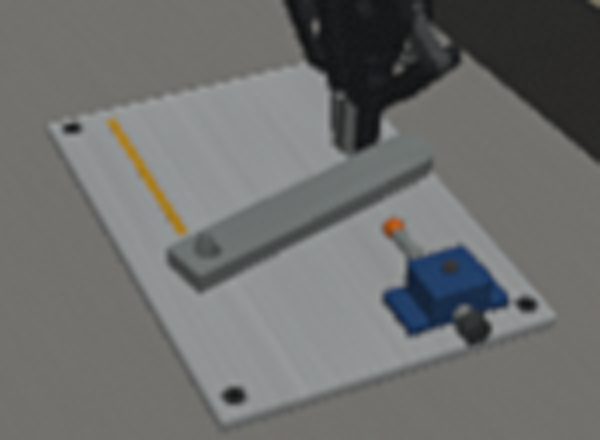

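Request:
step_arm([
  {"x":0.001,"y":0.0043,"z":0,"roll":2},
  {"x":0.0018,"y":0.0087,"z":0,"roll":4},
  {"x":0.0025,"y":0.0131,"z":0,"roll":6},
  {"x":0.003,"y":0.0175,"z":0,"roll":8},
  {"x":0.0031,"y":0.0197,"z":0,"roll":9},
  {"x":0.0031,"y":0.0197,"z":0,"roll":9},
  {"x":0.0031,"y":0.0197,"z":0,"roll":9},
])

```text
t: 17.88
tcp_pos: [0.6347, 0.1244, 0.0143]
orientation: [3.141, -0.016, -0.0]
contact_force: [0.3, 0.1, 0.8]
width: -0.0002
```

```bash
for i in 1 2 3 4; do python3 -c "
from h import *
snap('top')"; python3 b.py;done; python3 arc.py .124 .0295 .2 6
```

```text
r 0.1238 d 0.0301 h -0.6 swing 85.05 F_x,y tool -0.21 -0.67 Fz -0.65 w -0.0004 t 17.93
r 0.1238 d 0.0301 h -0.6 swing 85.05 F_x,y tool 0.07 0.05 Fz -0.45 w -0.0002 t 17.98
r 0.1238 d 0.0302 h -0.59 swing 85.04 F_x,y tool -0.32 0.17 Fz -0.1 w -0.0001 t 18.02
r 0.1238 d 0.0302 h -0.59 swing 85.04 F_x,y tool -0.49 0.44 Fz -0.76 w 0.0002 t 18.07
[{"x": 0.0001, "y": 0.0004, "z": 0, "roll": 0.2}, {"x": 0.0002, "y": 0.0009, "z": 0, "roll": 0.4}, {"x": 0.0003, "y": 0.0013, "z": 0, "roll": 0.6}, {"x": 0.0004, "y": 0.0017, "z": 0, "roll": 0.8}, {"x": 0.0005, "y": 0.0022, "z": 0, "roll": 1.0}, {"x": 0.0006, "y": 0.0026, "z": 0, "roll": 1.2}]
```

Request:
step_arm([
  {"x":0.0003,"y":0.0013,"z":0,"roll":0.6},
  {"x":0.0006,"y":0.0026,"z":0,"roll":1.2},
  {"x":0.0009,"y":0.0039,"z":0,"roll":1.8},
  {"x":0.0012,"y":0.0052,"z":0,"roll":2.4},
  {"x":0.0013,"y":0.0056,"z":0,"roll":2.6},
  {"x":0.0013,"y":0.0056,"z":0,"roll":2.6},
])

```text
t: 18.82
tcp_pos: [0.636, 0.1189, 0.0143]
orientation: [3.14, -0.088, -0.0]
contact_force: [-0.3, 1.0, -0.4]
width: 0.0001
```

Request:
step_arm([
  {"x":0.0001,"y":0.0004,"z":0,"roll":0.2},
  {"x":0.0002,"y":0.0009,"z":0,"roll":0.4},
  {"x":0.0003,"y":0.0013,"z":0,"roll":0.6},
  {"x":0.0003,"y":0.0013,"z":0,"roll":0.6},
])

```text
t: 19.32
tcp_pos: [0.6362, 0.1177, 0.0143]
orientation: [3.14, -0.104, -0.0]
contact_force: [-0.6, 1.3, -1.1]
width: 0.0003
```

```bash
python3 b.py;python3 a.py 11; python3 b.py
```

```text
r 0.1239 d 0.0303 h -3.81 swing 88.26 F_x,y tool -0.69 -1.25 Fz -1.09 w 0.0003 t 19.32
t 19.32 pos [0.6362 0.1177 0.0143] head -3.81 tilt [-0.e+00 -1.e-04 -1.e+00] F [-0.61  1.29 -1.09] w 0.0003 q [-0.25  1.01 -0.    1.62  0.    0.51 -1.89]
shift [-0.1218 -0.0387 -0.0357] roll -88.26
r 0.1239 d 0.0303 h -3.8 swing 88.25 F_x,y tool 0.47 -1.01 Fz -0.34 w 0.0001 t 19.43
```

View pics/sc11.png

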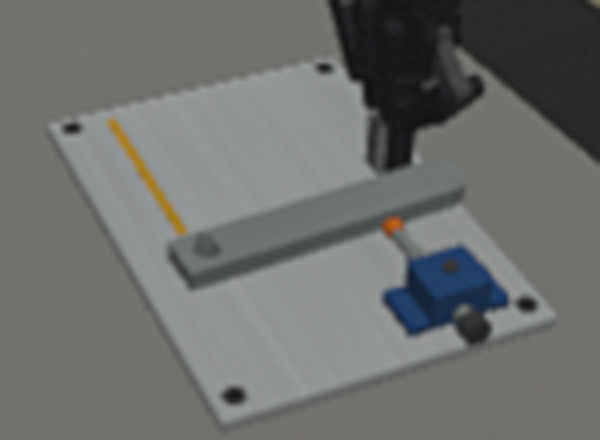

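The blank has reached the nose and the force is about 1 N. I'll creep on.

Request:
step_arm([
  {"x":0.0001,"y":0.0004,"z":0,"roll":0.2},
  {"x":0.0002,"y":0.0008,"z":0,"roll":0.4},
  {"x":0.0002,"y":0.0008,"z":0,"roll":0.4},
])

```text
t: 19.8
tcp_pos: [0.6364, 0.1169, 0.0143]
orientation: [3.139, -0.115, 0.0]
contact_force: [-1.3, 0.5, 0.5]
width: 0.0002
```

Request:
step_arm([
  {"x":0.0001,"y":0.0004,"z":0,"roll":0.2},
  {"x":0.0002,"y":0.0008,"z":0,"roll":0.4},
  {"x":0.0002,"y":0.0008,"z":0,"roll":0.4},
])

```text
t: 20.18
tcp_pos: [0.6365, 0.1161, 0.0143]
orientation: [3.139, -0.126, -0.0]
contact_force: [-0.2, 0.5, -0.1]
width: -0.0001
```

```bash
python3 b.py
```

```text
r 0.1238 d 0.0304 h -4.6 swing 89.05 F_x,y tool -0.23 -0.5 Fz -0.08 w -0.0001 t 20.18
```

Request:
step_arm([
  {"x":0.0001,"y":0.0004,"z":0,"roll":0.2},
  {"x":0.0002,"y":0.0008,"z":0,"roll":0.4},
  {"x":0.0002,"y":0.0008,"z":0,"roll":0.4},
])

```text
t: 20.55
tcp_pos: [0.6366, 0.1153, 0.0143]
orientation: [3.138, -0.137, 0.0]
contact_force: [0.7, 0.7, -0.0]
width: 0.0005
```

Request:
step_arm([
  {"x":0.0001,"y":0.0004,"z":0,"roll":0.2},
  {"x":0.0002,"y":0.0008,"z":0,"roll":0.4},
  {"x":0.0002,"y":0.0008,"z":0,"roll":0.4},
])

```text
t: 20.92
tcp_pos: [0.6368, 0.1144, 0.0143]
orientation: [3.138, -0.148, 0.0]
contact_force: [-1.2, 1.1, 0.1]
width: 0.0004
```

Request:
step_arm([
  {"x":0.0001,"y":0.0004,"z":0,"roll":0.2},
  {"x":0.0002,"y":0.0008,"z":0,"roll":0.4},
  {"x":0.0002,"y":0.0008,"z":0,"roll":0.4},
])

```text
t: 21.3
tcp_pos: [0.6369, 0.1138, 0.0143]
orientation: [-3.137, 0.159, -0.0]
contact_force: [-1.0, 1.7, -0.1]
width: 0.0001
```

Request:
step_arm([
  {"x":0.0001,"y":0.0003,"z":0,"roll":0.1},
  {"x":0.0001,"y":0.0003,"z":0,"roll":0.1},
  {"x":0.0001,"y":0.0003,"z":0,"roll":0.1},
])

```text
t: 21.68
tcp_pos: [0.637, 0.1134, 0.0143]
orientation: [3.137, -0.162, -0.0]
contact_force: [-1.5, 1.1, -0.3]
width: -0.0003
```

```bash
for i in 1 2 3; do python3 b.py; python3 -c "
from h import *
snap('top')";done; python3 b.py
```

```text
r 0.1239 d 0.0306 h -5.9 swing 90.35 F_x,y tool -1.58 -0.99 Fz -0.34 w -0.0003 t 21.68
r 0.1238 d 0.0306 h -5.9 swing 90.35 F_x,y tool -0.94 -0.56 Fz 0.16 w -0.0 t 21.73
r 0.1238 d 0.0306 h -5.9 swing 90.35 F_x,y tool -1.58 -1.35 Fz 0.24 w -0.0 t 21.77
r 0.1238 d 0.0306 h -5.9 swing 90.35 F_x,y tool -0.54 -1.46 Fz -0.86 w 0.0003 t 21.82
```

Not bottomed yet: the mean is about 1 N. I'll continue.

Request:
step_arm([
  {"x":0.0001,"y":0.0004,"z":0,"roll":0.2},
  {"x":0.0002,"y":0.0008,"z":0,"roll":0.4},
  {"x":0.0002,"y":0.0008,"z":0,"roll":0.4},
])

```text
t: 22.2
tcp_pos: [0.6371, 0.1124, 0.0143]
orientation: [3.137, -0.173, 0.0]
contact_force: [-0.0, 0.7, -0.1]
width: -0.0002
```

Request:
step_arm([
  {"x":0.0001,"y":0.0004,"z":0,"roll":0.2},
  {"x":0.0002,"y":0.0008,"z":0,"roll":0.4},
  {"x":0.0002,"y":0.0008,"z":0,"roll":0.4},
])

```text
t: 22.58
tcp_pos: [0.6372, 0.1117, 0.0143]
orientation: [3.136, -0.184, -0.0]
contact_force: [-0.2, 1.2, -0.2]
width: -0.0001
```

Request:
step_arm([
  {"x":0.0001,"y":0.0004,"z":0,"roll":0.2},
  {"x":0.0002,"y":0.0008,"z":0,"roll":0.4},
  {"x":0.0002,"y":0.0008,"z":0,"roll":0.4},
])

```text
t: 22.95
tcp_pos: [0.6373, 0.1109, 0.0143]
orientation: [3.135, -0.195, 0.0]
contact_force: [-0.6, 1.4, 0.2]
width: -0.0001
```

Request:
step_arm([
  {"x":0.0001,"y":0.0004,"z":0,"roll":0.2},
  {"x":0.0002,"y":0.0008,"z":0,"roll":0.4},
  {"x":0.0002,"y":0.0008,"z":0,"roll":0.4},
])

```text
t: 23.32
tcp_pos: [0.6374, 0.11, 0.0143]
orientation: [3.135, -0.206, 0.0]
contact_force: [-0.1, 1.0, 0.7]
width: -0.0
```

Request:
step_arm([
  {"x":0.0001,"y":0.0004,"z":0,"roll":0.2},
  {"x":0.0002,"y":0.0008,"z":0,"roll":0.4},
  {"x":0.0002,"y":0.0008,"z":0,"roll":0.4},
])

```text
t: 23.7
tcp_pos: [0.6375, 0.1092, 0.0143]
orientation: [3.134, -0.217, 0.0]
contact_force: [-1.1, 2.4, -0.2]
width: -0.0001
```

Request:
step_arm([
  {"x":0.0001,"y":0.0003,"z":0,"roll":0.1},
  {"x":0.0001,"y":0.0003,"z":0,"roll":0.1},
  {"x":0.0001,"y":0.0003,"z":0,"roll":0.1},
])

```text
t: 24.08
tcp_pos: [0.6375, 0.109, 0.0143]
orientation: [3.134, -0.219, -0.0]
contact_force: [-1.0, 1.6, 0.1]
width: -0.0
```

```bash
for i in 1 2 3; do python3 b.py; python3 -c "
from h import *
snap('top')";done; python3 b.py
```

```text
r 0.1238 d 0.0308 h -8.0 swing 92.45 F_x,y tool -1.24 -1.45 Fz 0.14 w -0.0 t 24.07
r 0.1238 d 0.0308 h -8.0 swing 92.45 F_x,y tool -1.44 -1.14 Fz 0.5 w -0.0002 t 24.12
r 0.1239 d 0.0308 h -8.0 swing 92.45 F_x,y tool -0.52 -1.37 Fz 0.19 w -0.0002 t 24.18
r 0.1239 d 0.0308 h -8.0 swing 92.45 F_x,y tool -1.28 -1.02 Fz 0.16 w -0.0001 t 24.23
```

Still sliding at about 1.2 N. On.

Request:
step_arm([
  {"x":0.0001,"y":0.0004,"z":0,"roll":0.2},
  {"x":0.0002,"y":0.0008,"z":0,"roll":0.4},
  {"x":0.0002,"y":0.0008,"z":0,"roll":0.4},
])

```text
t: 24.6
tcp_pos: [0.6376, 0.1081, 0.0143]
orientation: [3.133, -0.23, -0.0]
contact_force: [-0.1, 2.5, -0.2]
width: 0.0001
```

Request:
step_arm([
  {"x":0.0001,"y":0.0003,"z":0,"roll":0.1},
  {"x":0.0001,"y":0.0005,"z":0,"roll":0.2},
  {"x":0.0001,"y":0.0005,"z":0,"roll":0.2},
])

```text
t: 24.98
tcp_pos: [0.6377, 0.1076, 0.0143]
orientation: [3.133, -0.236, 0.0]
contact_force: [-0.8, 1.1, 0.8]
width: -0.0003
```

Request:
step_arm([
  {"x":0.0001,"y":0.0004,"z":0,"roll":0.2},
  {"x":0.0002,"y":0.0008,"z":0,"roll":0.4},
  {"x":0.0002,"y":0.0008,"z":0,"roll":0.4},
])

```text
t: 25.35
tcp_pos: [0.6377, 0.1067, 0.0143]
orientation: [3.132, -0.247, 0.0]
contact_force: [-1.2, 1.7, -0.3]
width: 0.0003
```

Request:
step_arm([
  {"x":0.0001,"y":0.0004,"z":0,"roll":0.2},
  {"x":0.0002,"y":0.0008,"z":0,"roll":0.4},
  {"x":0.0002,"y":0.0008,"z":0,"roll":0.4},
])

```text
t: 25.72
tcp_pos: [0.6378, 0.106, 0.0143]
orientation: [3.131, -0.258, 0.0]
contact_force: [-1.1, 1.6, 0.3]
width: 0.0001
```

Request:
step_arm([
  {"x":0.0001,"y":0.0004,"z":0,"roll":0.2},
  {"x":0.0002,"y":0.0008,"z":0,"roll":0.4},
  {"x":0.0002,"y":0.0008,"z":0,"roll":0.4},
])

```text
t: 26.1
tcp_pos: [0.6379, 0.1051, 0.0143]
orientation: [3.13, -0.269, 0.0]
contact_force: [-1.2, 1.3, 0.1]
width: -0.0001
```

Request:
step_arm([
  {"x":0.0001,"y":0.0004,"z":0,"roll":0.2},
  {"x":0.0002,"y":0.0008,"z":0,"roll":0.4},
  {"x":0.0002,"y":0.0008,"z":0,"roll":0.4},
])

```text
t: 26.48
tcp_pos: [0.6379, 0.1043, 0.0143]
orientation: [3.129, -0.279, 0.0]
contact_force: [-1.7, 1.4, -0.4]
width: 0.0001
```

Request:
step_arm([
  {"x":0.0001,"y":0.0004,"z":0,"roll":0.2},
  {"x":0.0002,"y":0.0008,"z":0,"roll":0.4},
  {"x":0.0002,"y":0.0008,"z":0,"roll":0.4},
])

```text
t: 26.85
tcp_pos: [0.638, 0.1034, 0.0143]
orientation: [3.128, -0.29, 0.0]
contact_force: [-0.5, 1.4, -0.1]
width: 0.0001
```

Request:
step_arm([
  {"x":0.0001,"y":0.0004,"z":0,"roll":0.2},
  {"x":0.0002,"y":0.0008,"z":0,"roll":0.4},
  {"x":0.0002,"y":0.0008,"z":0,"roll":0.4},
])

```text
t: 27.22
tcp_pos: [0.638, 0.1026, 0.0143]
orientation: [3.127, -0.301, 0.0]
contact_force: [-0.8, 1.8, -0.4]
width: 0.0002
```

Request:
step_arm([
  {"x":0.0001,"y":0.0004,"z":0,"roll":0.2},
  {"x":0.0002,"y":0.0008,"z":0,"roll":0.4},
  {"x":0.0002,"y":0.0008,"z":0,"roll":0.4},
])

```text
t: 27.6
tcp_pos: [0.6381, 0.102, 0.0143]
orientation: [-3.126, 0.312, -0.0]
contact_force: [0.3, 1.8, 0.6]
width: 0.0002
```

```bash
python3 b.py;python3 a.py 12; python3 b.py
```

```text
r 0.1237 d 0.0314 h -11.4 swing 95.85 F_x,y tool -0.03 -1.85 Fz 0.55 w 0.0002 t 27.6
t 27.6 pos [0.6381 0.102  0.0143] head -11.4 tilt [ 1.e-04  1.e-04 -1.e+00] F [0.34 1.82 0.55] w 0.0002 q [-0.24  1.01  0.02  1.63 -0.04  0.51 -1.96]
shift [-0.1308 -0.0373 -0.0357] roll -95.85
r 0.1237 d 0.0314 h -11.39 swing 95.84 F_x,y tool -0.75 -1.43 Fz 0.73 w 0.0 t 27.7
```

View pics/sc12.png

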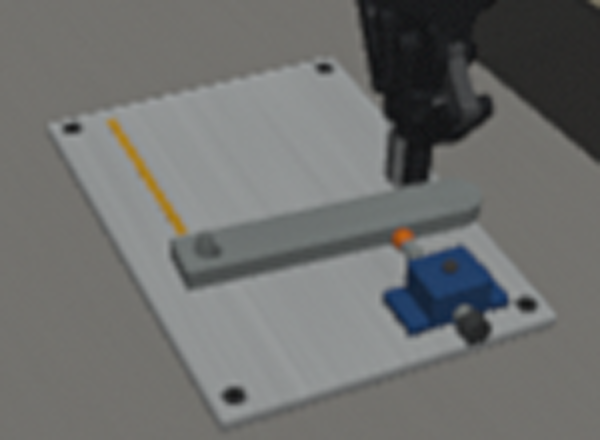

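Request:
step_arm([
  {"x":0.0001,"y":0.0004,"z":0,"roll":0.2},
  {"x":0.0002,"y":0.0008,"z":0,"roll":0.4},
  {"x":0.0002,"y":0.0008,"z":0,"roll":0.4},
])

```text
t: 28.08
tcp_pos: [0.6381, 0.1018, 0.0143]
orientation: [-3.124, 0.322, -0.0]
contact_force: [-1.9, 4.2, 1.0]
width: -0.0001
```

Bottomed: it moved 0.2 mm of the commanded 0.8, and the force jumped to 4 N. I'll load up gently.

Request:
step_arm([
  {"x":0,"y":0.0002,"z":0,"roll":0},
  {"x":0,"y":0.0004,"z":0,"roll":0},
  {"x":0,"y":0.0004,"z":0,"roll":0},
])

```text
t: 28.45
tcp_pos: [0.6381, 0.1015, 0.0143]
orientation: [-3.124, 0.322, -0.0]
contact_force: [-0.3, 5.6, 0.5]
width: -0.0
```

```bash
for i in 1 2 ; do python3 b.py; python3 -c "
from h import *
snap('top')";done; python3 b.py
```

```text
r 0.1237 d 0.0317 h -11.77 swing 96.22 F_x,y tool -1.44 -5.42 Fz 0.54 w -0.0 t 28.45
r 0.1236 d 0.0317 h -11.77 swing 96.22 F_x,y tool -2.09 -4.54 Fz 0.9 w -0.0 t 28.5
r 0.1237 d 0.0317 h -11.78 swing 96.23 F_x,y tool -1.87 -4.39 Fz 0.07 w 0.0004 t 28.55
```

Request:
step_arm([
  {"x":0,"y":0.0003,"z":0,"roll":0},
  {"x":0,"y":0.0005,"z":0,"roll":0},
  {"x":0,"y":0.0005,"z":0,"roll":0},
])

```text
t: 28.92
tcp_pos: [0.6381, 0.1014, 0.0143]
orientation: [-3.124, 0.322, -0.001]
contact_force: [0.2, 6.2, -0.5]
width: 0.0
```

```bash
for i in 1 2 ; do python3 b.py; python3 -c "
from h import *
snap('top')";done; python3 b.py
```

```text
r 0.1236 d 0.0316 h -11.76 swing 96.21 F_x,y tool -1.08 -6.13 Fz -0.46 w 0.0 t 28.93
r 0.1236 d 0.0316 h -11.76 swing 96.21 F_x,y tool -2.16 -5.77 Fz 0.05 w -0.0001 t 28.98
r 0.1237 d 0.0316 h -11.76 swing 96.21 F_x,y tool -3.25 -5.04 Fz -1.05 w 0.0002 t 29.02
```

Request:
step_arm([
  {"x":0,"y":0.0004,"z":0,"roll":0},
  {"x":0,"y":0.0008,"z":0,"roll":0},
  {"x":0,"y":0.0008,"z":0,"roll":0},
])

```text
t: 29.4
tcp_pos: [0.6381, 0.1013, 0.0144]
orientation: [-3.123, 0.321, -0.001]
contact_force: [0.3, 7.3, -0.1]
width: 0.0004
```

```bash
for i in 1 2 ; do python3 b.py; python3 -c "
from h import *
snap('top')";done; python3 b.py
```

```text
r 0.1237 d 0.0314 h -11.74 swing 96.19 F_x,y tool -1.18 -7.18 Fz -0.07 w 0.0004 t 29.4
r 0.1237 d 0.0314 h -11.74 swing 96.19 F_x,y tool -1.51 -6.61 Fz -0.19 w 0.0001 t 29.45
r 0.1237 d 0.0314 h -11.74 swing 96.19 F_x,y tool -1.78 -6.49 Fz -0.69 w -0.0002 t 29.5
```

Request:
step_arm([
  {"x":0,"y":0.0004,"z":0,"roll":0},
  {"x":0,"y":0.0008,"z":0,"roll":0},
  {"x":0,"y":0.0012,"z":0,"roll":0},
  {"x":0,"y":0.0012,"z":0,"roll":0},
])

```text
t: 30.0
tcp_pos: [0.6381, 0.1011, 0.0144]
orientation: [-3.122, 0.32, -0.002]
contact_force: [0.1, 8.3, -0.4]
width: 0.0003
```

```bash
for i in 1 2 3; do python3 b.py; python3 -c "
from h import *
snap('top')";done; python3 b.py
```

```text
r 0.1237 d 0.0312 h -11.71 swing 96.16 F_x,y tool -1.6 -8.18 Fz -0.36 w 0.0003 t 30.0
r 0.1237 d 0.0312 h -11.71 swing 96.16 F_x,y tool -1.12 -6.59 Fz -0.7 w 0.0 t 30.05
r 0.1237 d 0.0312 h -11.71 swing 96.16 F_x,y tool -1.49 -7.72 Fz -1.35 w 0.0003 t 30.1
r 0.1237 d 0.0312 h -11.71 swing 96.16 F_x,y tool -2.46 -8.2 Fz -0.44 w -0.0003 t 30.15
```

Request:
step_arm([
  {"x":0,"y":0.0004,"z":0,"roll":0},
  {"x":0,"y":0.0009,"z":0,"roll":0},
  {"x":0,"y":0.0009,"z":0,"roll":0},
  {"x":0,"y":0.0009,"z":0,"roll":0},
])

```text
t: 30.65
tcp_pos: [0.638, 0.101, 0.0145]
orientation: [-3.121, 0.319, -0.002]
contact_force: [0.2, 8.8, -0.4]
width: 0.0001
```

```bash
for i in 1 2 3 4 5; do python3 b.py; python3 -c "
from h import *
snap('top')";done; python3 b.py
```

```text
r 0.1237 d 0.031 h -11.68 swing 96.13 F_x,y tool -1.57 -8.61 Fz -0.42 w 0.0001 t 30.65
r 0.1237 d 0.031 h -11.68 swing 96.13 F_x,y tool -1.92 -9.14 Fz -0.22 w -0.0001 t 30.7
r 0.1237 d 0.031 h -11.68 swing 96.13 F_x,y tool -0.87 -8.64 Fz -1.54 w -0.0003 t 30.75
r 0.1237 d 0.031 h -11.68 swing 96.13 F_x,y tool -1.89 -8.61 Fz -0.27 w 0.0001 t 30.8
r 0.1237 d 0.031 h -11.69 swing 96.14 F_x,y tool -1.45 -8.92 Fz -0.11 w 0.0002 t 30.85
r 0.1237 d 0.031 h -11.69 swing 96.14 F_x,y tool -1.38 -9.08 Fz -1.34 w -0.0 t 30.9
```

The push is 8.8 N, which is about 10 N on the nose. I'll hold it.

Request:
step_arm([
  {"x":0,"y":0,"z":0,"roll":0},
  {"x":0,"y":0,"z":0,"roll":0},
  {"x":0,"y":0,"z":0,"roll":0},
  {"x":0,"y":0,"z":0,"roll":0},
  {"x":0,"y":0,"z":0,"roll":0},
  {"x":0,"y":0,"z":0,"roll":0},
  {"x":0,"y":0,"z":0,"roll":0},
  {"x":0,"y":0,"z":0,"roll":0},
  {"x":0,"y":0,"z":0,"roll":0},
  {"x":0,"y":0,"z":0,"roll":0},
])

```text
t: 32.15
tcp_pos: [0.638, 0.1009, 0.0145]
orientation: [-3.121, 0.319, -0.002]
contact_force: [0.2, 8.5, -0.2]
width: 0.0001
```

Request:
step_arm([
  {"x":0,"y":-0.0004,"z":0,"roll":0},
  {"x":0,"y":-0.0008,"z":0,"roll":0},
  {"x":0,"y":-0.0012,"z":0,"roll":0},
  {"x":0,"y":-0.0016,"z":0,"roll":0},
  {"x":0,"y":-0.002,"z":0,"roll":0},
  {"x":0,"y":-0.0024,"z":0,"roll":0},
  {"x":0,"y":-0.0028,"z":0,"roll":0},
  {"x":0,"y":-0.0032,"z":0,"roll":0},
])

```text
t: 33.15
tcp_pos: [0.6381, 0.1014, 0.0143]
orientation: [-3.124, 0.322, -0.0]
contact_force: [-0.9, 4.3, -0.8]
width: 0.0001
```

Request:
step_arm([
  {"x":0,"y":-0.0003,"z":0,"roll":0},
  {"x":0,"y":-0.0006,"z":0,"roll":0},
  {"x":0,"y":-0.0009,"z":0,"roll":0},
  {"x":0,"y":-0.0012,"z":0,"roll":0},
  {"x":0,"y":-0.0015,"z":0,"roll":0},
  {"x":0,"y":-0.0018,"z":0,"roll":0},
  {"x":0,"y":-0.0021,"z":0,"roll":0},
  {"x":0,"y":-0.0024,"z":0,"roll":0},
  {"x":0,"y":-0.0028,"z":0,"roll":0},
  {"x":0,"y":-0.0032,"z":0,"roll":0},
])

```text
t: 34.4
tcp_pos: [0.6392, 0.1024, 0.0144]
orientation: [3.123, -0.324, 0.002]
contact_force: [-0.1, 0.4, -0.3]
width: 0.0001
```

```bash
for i in 1 2 ; do python3 b.py; python3 -c "
from h import *
snap('top')";done; python3 a.py 13
```

```text
r 0.1244 d 0.033 h -11.84 swing 96.29 F_x,y tool -0.16 -0.36 Fz -0.34 w 0.0001 t 34.4
r 0.1244 d 0.0332 h -11.83 swing 96.28 F_x,y tool -0.54 -0.19 Fz 0.44 w -0.0001 t 34.45
t 34.5 pos [0.639  0.1028 0.0143] head -11.83 tilt [ 6.e-04 -1.e-03 -1.e+00] F [-0.08 -0.34  0.65] w 0.0 q [-0.25  1.01  0.03  1.62 -0.05  0.51 -1.97]
shift [-0.1318 -0.0353 -0.0358] roll -96.28
```

View pics/sc13.png

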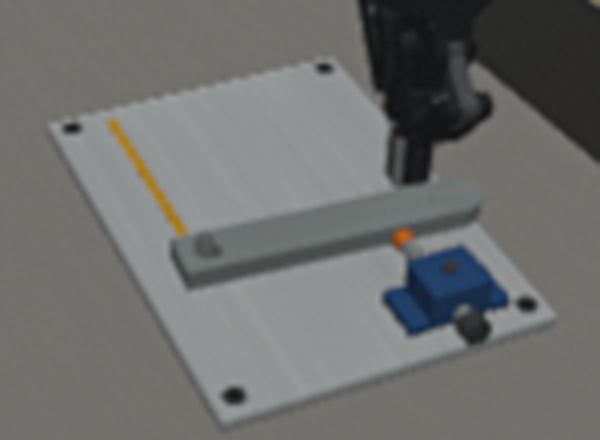

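Unloaded, and the blank is still against the nose. I'll retract sideways, then up.

Request:
step_arm([
  {"x":0,"y":-0.002,"z":0,"roll":0},
  {"x":0,"y":-0.006,"z":0,"roll":0},
  {"x":0,"y":-0.014,"z":0,"roll":0},
  {"x":0,"y":-0.025,"z":0,"roll":0},
  {"x":0,"y":-0.035,"z":-0.01,"roll":0},
  {"x":0,"y":-0.035,"z":-0.05,"roll":0},
  {"x":0,"y":-0.05,"z":-0.1,"roll":0},
  {"x":0,"y":-0.1,"z":-0.13,"roll":0},
  {"x":0,"y":-0.12,"z":-0.13,"roll":0},
  {"x":0,"y":-0.12,"z":-0.13,"roll":0},
])

```text
t: 35.85
tcp_pos: [0.6623, 0.2239, 0.144]
orientation: [-3.125, 0.317, 0.001]
contact_force: [-0.2, -0.6, -0.6]
width: -0.0002
```

```bash
python3 a.py 14; python3 - <<'E'
from h import *
a=cv2.imread('pics/scene14.png');cv2.imwrite('pics/hh.png',cv2.resize(a[220:275,250:360],None,fx=7,fy=7,interpolation=cv2.INTER_CUBIC))
E
```

```text
t 35.85 pos [0.6623 0.2239 0.144 ] head -11.58 tilt [-7.e-04  1.e-03 -1.e+00] F [-0.23 -0.58 -0.61] w -0.0002 q [-0.42  0.89  0.07  1.4  -0.07  0.86 -2.11]
shift [-0.13    0.0875  0.0941] roll -96.03
```

View pics/hh.png

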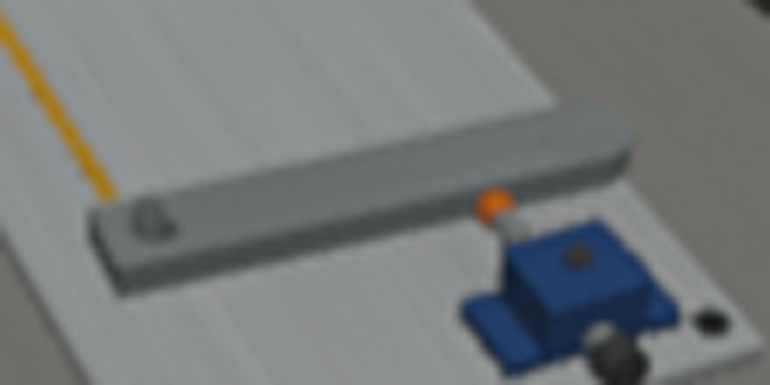

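View pics/top14.png

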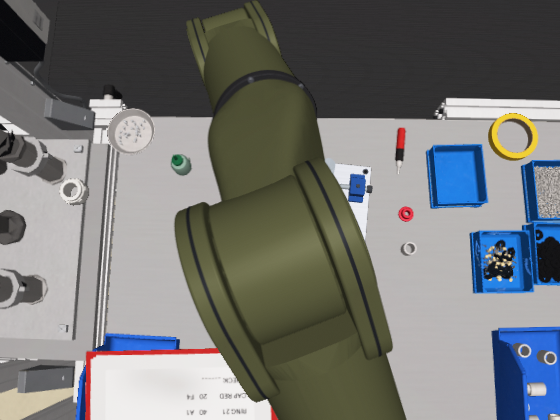

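View pics/scene14.png

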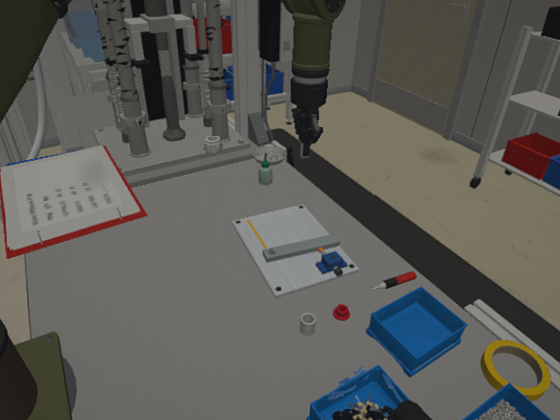

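The scene view shows the blank flat on the pin and touching the orange nose at about (321,250). The bottle, sleeve, cap and deburrer are where they were. I'll hand in.

```bash
python3 -c "
from h import *
print(env.get_state()['t'],env.close_job())"
```

```text
the job is handed in; nothing more can be done
35.95 None
```

The blank is on the pin and was released on the loading line. I then swung it to the stop and seated it, and it now rests against the nose. I handed the job in at about 36 s.

- **Placing:** I gripped the blank near its middle and lowered the eye over the pin. The wrist force showed it land at the expected height. Its heading was about 84.4°, against 84.45° for the yellow line.
- **Swing and bottoming:** I pushed it round with shut fingers about 124 mm from the pin. It slid on at roughly 1–2 N after first touching the nose at about 88°. The nose bottomed at about 96°, roughly 14 mm of slide. There it moved only 0.2 mm of a commanded 0.8 mm and the force jumped.
- **Seating:** I held an 8.5–9.1 N push for over 1.5 s, which I work out to be about 10 N on the nose. The exact contact point on the finger is not known, so that could be 9–11 N. No reading suggested anything near 20 N, though I only read the force at intervals.
- **Last checks:** I eased off over about 2 s to zero force and retracted. The final scene picture shows the blank flat and touching the nose, with the bystanders where they were. In the final top picture the arm hid the blank and most of the plate, so that check rests on the scene camera alone.

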